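# Go / no-go check of a dosing piston

### The job

Check the shaft of the blue-headed dosing piston from the white tray on the bench gauge: with the shaft hanging down in front of the jaws, push it level through the green-marked go gap and on until the red-marked no-go gap stops it, and keep a light push of about 8 N there for a second. Then lift it out and stand it upright in the middle of the green tray. The ceramic chips easily, so feel your way in (never more than 20 N between gauge and shaft), set it down gently without dropping it, and leave everything else where it is.

Things in the scene. Friction and masses are not known exactly. Their poses are not given: they have to be found in the camera images.
- piston_center (a point): centre of the blue-headed piston, 40 mm above its foot. It is 80 mm tall, 130 g, round about z (up): white ceramic shaft, 24 mm diameter, from the foot to 45 mm up (1.5 mm bevel at the foot); above it a blue plastic head, 30 mm diameter, 35 mm tall, to be gripped with the fingertips staying on the head. It starts upright in the white tray, on a floor 4 mm thick
- gauge: bench gauge, fixed: grey base plate 8 mm thick, 110 mm wide, x from -110 to +80 mm; origin on its underside, +x the push direction, z up. On it stands a steel jaw head, rigid, top 38 mm above the table, open above. Its gaps share a centre line parallel to x, but it is clamped off its nominal place by up to 9 mm in y and 9 mm in x, differently each time, NOT measured: find it by feel or by eye
- go_nominal (a point): nominal middle of the go gap (green tops), on the base plate's top, at gauge x = -15 mm, y = 0; the true one is up to 9 mm off in y and in x. The gap is 26.5 mm wide and 22 mm long in x. Before it two 45 degree wings, 14 mm long in x, lead in from over 50 mm apart; a wing pushes the shaft towards the gap. Piston axis at gauge x below -68 mm: clear of everything, free to lower
- nogo_nominal (a point): nominal entry of the no-go gap (red tops, square edges, 20 mm wide), on the plate's top at gauge x = 48 mm, y = 0, off by as much as the go gap. The edges stop the shaft 6 to 9 mm before it, so with the piston's axis at gauge x = 30 to 51 mm. Between the gaps lies a chamber 49 mm wide. The piston's foot may hang a few mm above the plate. Contact is stiff: over 20 N chips it
- passed: the green tray, fixed, 110 x 110 mm outside, walls 4 mm thick and 14 mm high, floor 4 mm thick; origin at the centre of its underside
- supply: the white tray, fixed, 130 mm (x) by 200 mm (y), walls 4 mm thick and 14 mm high, floor 4 mm thick; origin at the centre of its underside. The two pistons stand in it about 100 mm apart
- spare_center (a point): centre of the spare piston with a grey head, same size, in the white tray too: leave it alone
- bottle_a_mid (a point): amber bottle, 60 mm across, 135 mm tall, point half-way up: leave alone
- bottle_b_mid (a point): second amber bottle, same size, point half-way up: leave alone
- beaker_mid (a point): glass beaker, 70 mm across, 90 mm tall, point half-way up: leave alone
- spanner_mid (a point): steel spanner 150 mm long lying on the table, its middle: leave alone
- cap_mid (a point): white bottle cap, 38 mm across, 24 mm tall, point half-way up: leave alone
Not all that is in view belongs to the job. Leave any yellow look-alike of the part that bears piston_center alone. Leave any orange or yellow look-alike of the gauge alone.

How it is judged:
On the way, in this order (a step that is already met when the one before it is completed fails the run):
1. the piston's shaft is lowered upright in front of the go gap, between the wings' mouth (x of piston_center in the frame of gauge between -0.125 and -0.046 m and y of piston_center in the frame of gauge between -0.025 and 0.025 m and z of piston_center in the frame of gauge between 0.04 and 0.066 m and angle between piston_center's own z axis and vertical below 0.15 rad), for 0.05 s.
2. the shaft is in the go gap (x of piston_center in the frame of gauge between -0.0175 and -0.0125 m and y of piston_center in the frame of gauge between -0.025 and 0.025 m and z of piston_center in the frame of gauge between 0.04 and 0.066 m), for 0.02 s.
3. having passed the go gap, the shaft is pressed against the no-go gap with 4 to 14 N for 0.7 s (x of piston_center in the frame of gauge between 0.029 and 0.053 m and y of piston_center in the frame of gauge between -0.025 and 0.025 m and z of piston_center in the frame of gauge between 0.04 and 0.066 m and contact force between piston and gauge between 4 and 14 N and angle between piston_center's own z axis and vertical below 0.1 rad), for 0.7 s.
4. the piston is lowered to within 4 mm of the green tray's floor while still in the fingers (not dropped) (x of piston_center in the frame of passed between -0.045 and 0.045 m and y of piston_center in the frame of passed between -0.045 and 0.045 m and z of piston_center in the frame of passed below 0.048 m and contact force between piston and the fingers above 1 N), for 0.05 s.
At the end, for the whole second after the job is handed in: the blue-headed piston stands upright (within 0.1 rad), at rest and let go on the floor of the green tray, its axis within 36 mm of the tray's middle in the tray's x and y (x of piston_center in the frame of passed between -0.036 and 0.036 m and y of piston_center in the frame of passed between -0.036 and 0.036 m and z of piston_center in the frame of passed between 0.04 and 0.048 m and angle between piston_center's own z axis and vertical below 0.1 rad and linear speed of piston below 0.02 m/s and contact force between piston and the fingers below 0.05 N); the robot touches nothing.
It fails at once if the gauge pushes on the piston with more than 20 N (contact force between piston and gauge above 20 N).
It fails at once if the piston is set or dropped on the green tray with more than 45 N (contact force between piston and passed above 45 N).
It fails at once if the spare piston or another bystander is moved more than 20 mm (distance of any of spare_center, bottle_a_mid, bottle_b_mid, beaker_mid, spanner_mid, cap_mid from where it was at the start of the episode above 0.02 m).
It also fails if it takes over 72 s, if anything falls off the work surface, if the arm or the gripper's body presses on something with over 40 N, if the wrist force passes 120 N, or if a joint passes its speed limit or range.

### The arm

A 7-joint arm with a two-finger parallel gripper is mounted at the origin on the work surface. World frame = base frame: x ahead of the robot, y to its left, z up, the work surface at z = 0. Lengths are in m, angles in rad, forces in N, time in s.
With the tool pointing down it reaches from about 0.425 to 0.925 m from the base axis. Payload 6.8 kg.
Tool frame: the origin (TCP) lies on the front face of the gripper's body, between the roots of the fingers; the fingertips stand 73 mm ahead of it and the grasp point (between the pads) lies 54 mm ahead of it; z points along the fingers, y is the direction in which the jaws open and shut (so a half turn about z gives the same grasp; the last joint's range is limited). The gripper opens to 85 mm and grips with 20 to 120 N. Pads are 22 mm wide; open, the fingers measure 114 mm over their backs; the gripper's body (76 mm by 85 mm) begins 54 mm behind the grasp point. The pads swing forward as they close: fully open they stand 13 mm farther back than shut.
Start: joints at [1.188, 0.477, 0.022, 1.555, -0.011, 1.109, -0.083], TCP at [0.183, -0.65, 0.304] pointing down, gripper open.
Joint ranges: [-2.96, 2.96], [-0.34, 2.1], [-1.41, 1.46], [0.24, 2.44], [-1.37, 4.51], [0.17, 1.92], [-2.96, 2.96]. Speed limits (rad/s): [2.39, 2.39, 3.14, 3.14, 3.14, 3.14, 3.14].

### API

Orientations are given as a unit quaternion [w, x, y, z].
In Python, from station import get_obs, read_camera, hand_in, spot_in, cut_out, spot_point gives the robot as it stands. The module is installed in compiled form; this text tells all that it offers.
- The arm moves only by the tool move_arm, never from a script. Its arguments are lists of equal length, an entry for each row: "gripper": the opening, from 0 (shut) to 1 (fully open); "xyz": the shift along the tool's x, y, z in cm, a list of three; "twist": the turn about the tool's z in rad. A call has 1 to 5 rows; each row is the pose to reach, as a shift and turn from the pose commanded when the call began, along the tool's axes at that moment; what a row does not reach only later rows make up. A row lasts 1/12 s, in which the tool goes at most 41.7 mm and 7.16 degrees, less where a joint would pass 70% of its speed; a pose out of reach is approached as far as the arm can. A call with a gripper value outside its range is refused whole. The fingers move at their own pace and stop on an object; "squeeze" is the grip in N (left out, the last holds). Time passes only in rows, so rows that repeat a pose let the fingers close. It gives the time, the measured TCP pose, the force and the opening at its end, in the units of the state.
- get_obs(): the state, without advancing time (a new reading comes with each control period).
- read_camera(name): name is "scene" or "top" or "wrist"; returns a dict with "pixels" (480x640x3 uint8, red, green, blue), "fx", "fy", "cx", "cy" (pixels), "R" (3x3) and "t" (3): a world point X has camera coordinates R X + t. Camera axes: x right, y down, z forward; pixel columns grow to the right and rows downward; lengths in m; the calibration is good to about 2 mm. A picture is of the moment at which its call begins. There is no depth.
- hand_in(): hands the job in, once; it reports no verdict.
Trained networks look in the newest picture that a camera, given by its name, has taken for a name from the list of things; names that differ only in an ending like _2 or _b are one class to them, and where a whole thing is asked for, a point or a joint stands for the part that bears it (a point fixed in the world has none). Each returns a list of dicts, best first, with "p" (0 to 1); they miss things now and then, are a little off and sometimes report something else, mostly with a low value. They report only what shows in the picture. A call takes as long as a camera call. They do not tell look-alikes from the thing itself.
- spot_in(query, camera): "centre" ([x, y, z] in m, in world coordinates, good to about 4 mm: the middle of the surface that is visible of it).
- cut_out(query, camera): "pixels" (480x640 bool, what is visible of it).
- spot_point(query, camera): "centre" ([x, y, z] in m, in world coordinates, good to about 4 mm: a listed point, or the origin of a listed thing).
The state is a dict: "t": time; "q": joint angles; "joint_vel": joint speeds; "joint_torque": joint torques, N m; "eef_pos": TCP position; "tool_rot": TCP orientation; "contact_force": force on the tool from outside, world axes, zero at the start; "torque": the same for the moment, N m; "gripper_width": opening from 0.0 (shut) to 1.0 (fully open).
Only numpy, scipy, OpenCV 4.12 (cv2) and the standard library are available. Lean on these libraries where they do the work, as an engineer would, in place of code of your own. Each camera call takes 0.05 s, during which the arm holds its last target.

## Working session

There is one attempt and no reset: what is moved stays moved. The work goes in short steps, Python scripts to look and compute and a tool call to move; the robot and the scene stay as the last step left them, time stands still between calls to the robot, and variables do not carry over. Pictures are saved under pics/ and viewed, and the job is handed in when it is done.

Besides the shell and the picture viewer there is one more tool, called after "Request:" by a JSON object that holds its "method" and its "body". move_arm: Moves the arm, as the interface text tells. Its arguments: {"type":"object","properties":{"gripper":{"type":"array","items":{"type":"number"}},"xyz":{"type":"array","items":{"type":"array","items":{"type":"number"}}},"twist":{"type":"array","items":{"type":"number"}},"squeeze":{"type":"number"}},"required":["gripper","xyz","twist"]}

```bash
mkdir -p pics; cat > h.py <<'E'
import numpy as np,cv2
from station import *
def save(cam,name):
    c=read_camera(cam); cv2.imwrite(f'pics/{name}.png',c['pixels'][:,:,::-1]); return c
def proj(c,X):
    p=c['R']@np.array(X)+c['t']; return [c['fx']*p[0]/p[2]+c['cx'],c['fy']*p[1]/p[2]+c['cy']]
def back(c,u,v,z):
    R=np.array(c['R']);t=np.array(c['t'])
    d=R.T@np.array([(u-c['cx'])/c['fx'],(v-c['cy'])/c['fy'],1]);o=-R.T@t
    return o+d*(z-o[2])/d[2]
E
python3 - <<'E'
from h import *
o=get_obs();print({k:np.round(v,3).tolist() for k,v in o.items()})
for n in['scene','top']:
    c=save(n,n+'0')
    print(n,np.round(-np.array(c['R']).T@c['t'],3))
    for q in['piston_center','spare_center','gauge','go_nominal','nogo_nominal','passed','supply']:
        r=spot_point(q,n); print(q,[(round(x['p'],2),np.round(x['centre'],3).tolist(),np.round(proj(c,x['centre'])).tolist()) for x in r[:4]])
E
```

```text
{'t': 0.0, 'q': [1.188, 0.478, 0.022, 1.556, -0.012, 1.109, -0.083], 'joint_vel': [0.002, 0.002, -0.001, -0.001, 0.0, -0.001, 0.001], 'joint_torque': [0.002, -59.644, 1.609, -28.12, 0.012, 0.009, -0.0], 'eef_pos': [0.183, -0.649, 0.303], 'tool_rot': [-0.001, 0.991, 0.137, -0.0], 'contact_force': [0.256, 0.536, 0.031], 'torque': [0.004, -0.018, 0.068], 'gripper_width': 0.997}
scene [ 1.385 -0.311  0.995]
piston_center [(0.81, [0.497, -0.213, 0.049], [234.0, 261.0]), (0.6, [0.644, -0.276, 0.041], [218.0, 325.0])]
spare_center [(0.74, [0.501, -0.313, 0.043], [187.0, 274.0])]
gauge [(0.93, [0.539, 0.017, 0.004], [345.0, 267.0]), (0.67, [0.276, -0.371, 0.003], [150.0, 222.0]), (0.65, [0.294, 0.239, -0.002], [398.0, 181.0]), (0.54, [0.489, 0.273, 0.002], [443.0, 229.0])]
go_nominal [(0.87, [0.526, 0.016, 0.007], [343.0, 262.0]), (0.85, [0.281, 0.24, 0.005], [396.0, 175.0]), (0.74, [0.258, -0.368, 0.007], [150.0, 215.0])]
nogo_nominal [(0.91, [0.585, 0.038, 0.011], [361.0, 278.0]), (0.78, [0.322, -0.365, 0.007], [155.0, 233.0]), (0.64, [0.341, 0.254, 0.012], [411.0, 187.0])]
passed [(0.78, 
[... 246 characters left out ...]
(0.7, [0.768, -0.133, 0.067], [344.0, 142.0]), (0.52, [0.505, -0.316, 0.045], [438.0, 242.0])]
gauge [(0.87, [0.295, 0.243, 0.0], [210.0, 368.0]), (0.7, [0.542, 0.02, 0.0], [293.0, 250.0]), (0.67, [0.371, 0.0, 0.005], [311.0, 320.0]), (0.59, [0.276, -0.368, 0.003], [475.0, 339.0])]
go_nominal [(0.79, [0.259, -0.368, 0.01], [477.0, 347.0]), (0.75, [0.524, 0.015, 0.008], [296.0, 256.0]), (0.62, [0.283, 0.239, 0.006], [211.0, 373.0])]
nogo_nominal [(0.8, [0.318, -0.364, 0.01], [470.0, 321.0]), (0.74, [0.584, 0.042, 0.012], [281.0, 233.0]), (0.58, [0.34, 0.249, 0.009], [204.0, 348.0])]
passed []
supply [(0.58, [0.5, -0.259, -0.001], [411.0, 251.0]), (0.26, [0.699, -0.121, 0.01], [343.0, 178.0])]
```

View pics/scene0.png

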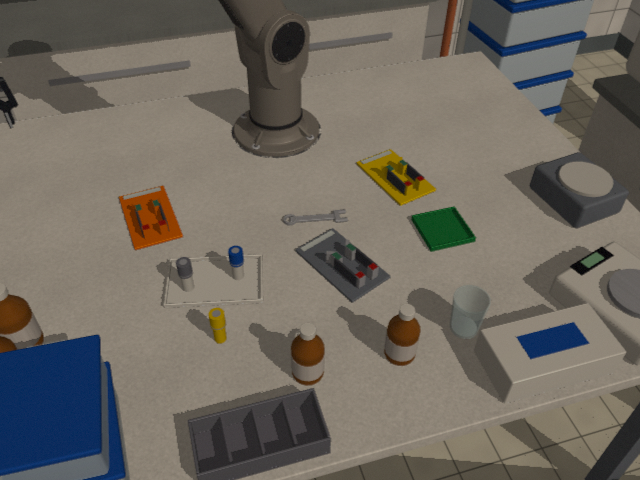

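View pics/top0.png

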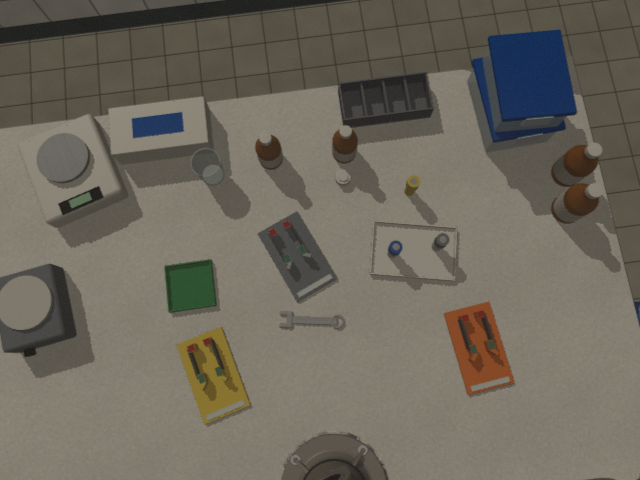

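The blue-headed piston is at scene (236,261), top (395,248). The look-alikes are the yellow piston at scene (218,325) and the grey-headed spare at (185,274). The grey gauge is at scene (345,265), with orange and yellow copies at (150,217) and (397,177). Next I'll crop in and measure.

```bash
python3 - <<'E'
from h import *
a=cv2.imread('pics/scene0.png');b=cv2.imread('pics/top0.png')
A=cv2.resize(a[215:310,280:400],None,fx=5,fy=5,interpolation=cv2.INTER_CUBIC)
B=cv2.resize(b[200:310,240:350],None,fx=5,fy=5,interpolation=cv2.INTER_CUBIC)
cv2.imwrite('pics/gs.png',A);cv2.imwrite('pics/gt.png',B)
cv2.imwrite('pics/ps.png',cv2.resize(a[230:360,150:280],None,fx=4,fy=4))
for n in['scene','top']:
    c=read_camera(n)
    r=cut_out('gauge',n)
    for x in r:
        m=x['pixels'];v,u=np.nonzero(m);print(n,x['p'],u.mean(),v.mean(),m.sum())
        if 250<u.mean()<380 and 240<v.mean()<290:
            rc=cv2.minAreaRect(np.stack([u,v],1).astype(np.float32)); h=cv2.convexHull(np.stack([u,v],1).astype(np.int32))
            ap=cv2.approxPolyDP(h,5,True)[:,0];print(ap.tolist());print([np.round(back(c,*p,0.008)[:2],3).tolist() for p in ap])
    for q in['piston_center','spare_center','passed','spanner_mid','cap_mid','bottle_a_mid','beaker_mid']:
        print(q,[(round(x['p'],2),np.round(x['centre'],3).tolist()) for x in spot_in(q,n)[:4]])
E
```

```text
scene 0.74 150.03053147380325 217.5601206181681 2653
scene 0.69 396.14774774774776 177.1036036036036 2220
scene 0.62 342.707643126998 264.48445219412963 3441
[[389, 277], [351, 301], [296, 250], [333, 228]]
[[0.596, 0.097], [0.635, -0.002], [0.464, -0.071], [0.42, 0.028]]
piston_center [(0.65, [0.656, -0.275, 0.063]), (0.62, [0.511, -0.211, 0.065]), (0.4, [0.793, 0.041, 0.08])]
spare_center [(0.75, [0.511, -0.313, 0.065])]
passed [(0.68, [0.49, 0.274, 0.005]), (0.37, [0.513, -0.312, 0.063])]
spanner_mid []
cap_mid [(0.49, [0.793, 0.04, 0.083])]
bottle_a_mid [(0.85, [0.786, -0.134, 0.085])]
beaker_mid [(0.78, [0.763, 0.189, 0.056])]
top 0.91 478.67477499391873 348.268061298954 4111
top 0.71 297.3934118907338 255.91189073379755 3734
[[336, 279], [297, 300], [259, 232], [298, 212]]
[[0.457, -0.071], [0.421, 0.025], [0.594, 0.095], [0.63, -0.003]]
top 0.7 213.23135534518588 375.28169014084506 4331
piston_center [(0.72, [0.641, -0.272, 0.085]), (0.64, [0.497, -0.206, 0.079])]
spare_center [(0.64, [0.499, -0.312, 0.086])]
passed [(0.64, [0.487, 0.27, 0.005])]
spanner_mid [(0.58, [0.368, 0.003, 0.007])]
cap_mid [(0.58, [0.496, -0.313, 0.083]), (0.45, [0.696, -0.119, 0.024])]
bottle_a_mid [(0.87, [0.751, -0.131, 0.09]), (0.25, [0.516, 0.018, 0.008])]
beaker_mid [(0.7, [0.761, 0.195, 0.05]), (0.52, [0.519, 0.014, 0.011])]
```

View pics/gs.png

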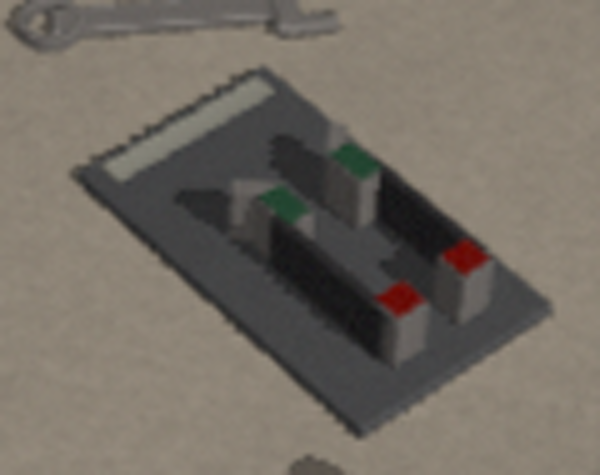

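View pics/gt.png

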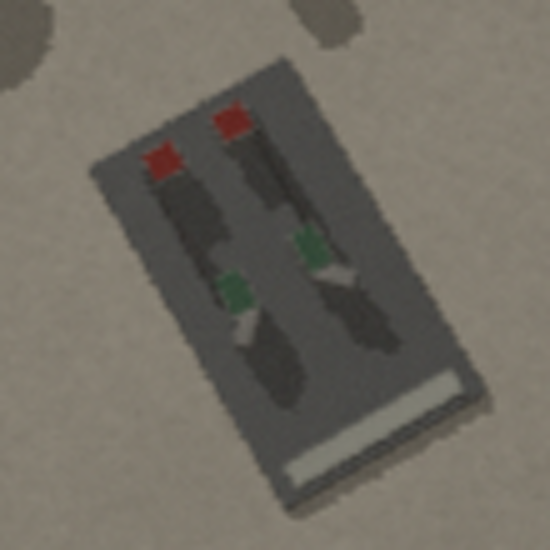

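View pics/ps.png

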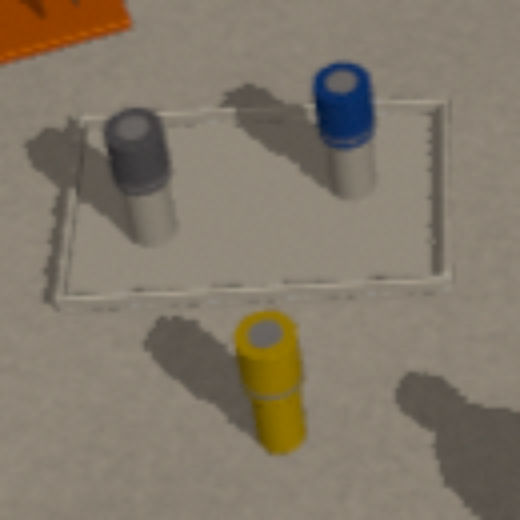

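```bash
python3 - <<'E'
from h import *
yaw=0.383;ux=np.array([np.cos(yaw),np.sin(yaw)]);uy=np.array([-ux[1],ux[0]]);O=np.array([.5425,.019])
for n,(x0,x1,y0,y1) in{'scene':(280,400,215,310),'top':(240,350,200,310)}.items():
    c=read_camera(n);im=c['pixels'].astype(int);r,g,b=im[...,0],im[...,1],im[...,2]
    for nm,m in[('green',g-np.maximum(r,b)>15),('red',r-np.maximum(g,b)>50)]:
        M=np.zeros(m.shape,np.uint8);M[y0:y1,x0:x1]=m[y0:y1,x0:x1]
        k,l,s,ce=cv2.connectedComponentsWithStats(M)
        for i in range(1,k):
            if s[i,4]>8:
                p=back(c,*ce[i],0.038)[:2];print(n,nm,s[i,4],np.round(ce[i],1),np.round(p,4),'gauge',np.round([(p-O)@ux,(p-O)@uy],4))
E
```

```text
scene green 29 [350.8 246.7] [0.5153 0.0371] gauge [-0.0184  0.0269]
scene green 30 [336.4 255.3] [ 5.311e-01 -5.000e-04] gauge [-0.0179 -0.0138]
scene red 35 [372.6 266. ] [0.5814 0.0626] gauge [0.0524 0.0259]
scene red 34 [359.5 274.4] [0.5957 0.0284] gauge [ 0.0529 -0.0112]
top green 25 [301.8 249.1] [ 0.5326 -0.0015] gauge [-0.0168 -0.0153]
top green 27 [286.6 258. ] [0.5167 0.036 ] gauge [-0.0176  0.0254]
top red 26 [286.  223.8] [0.5975 0.0274] gauge [ 0.0542 -0.0127]
top red 26 [272.2 231.7] [0.5829 0.0616] gauge [0.0534 0.0244]
```

```bash
cat >> h.py <<'E'
from scipy.spatial.transform import Rotation as Rt
def Rtool(o=None):
    o=o or get_obs(); q=o['tool_rot']; return Rt.from_quat([q[1],q[2],q[3],q[0]]).as_matrix()
def go(target,yang=None):
    o=get_obs();R=Rtool(o);d=R.T@(np.array(target)-o['eef_pos'])*100
    ya=np.arctan2(R[1,1],R[0,1]);tw=0 if yang is None else -((yang-ya+np.pi)%(2*np.pi)-np.pi)
    print('t',round(o['t'],2),'pos',np.round(o['eef_pos'],4),'shift cm',np.round(d,2),'twist',round(tw,3),'yang',round(ya,3),'tilt',np.round(R[:2,2],4),'F',np.round(o['contact_force'],1),'g',np.round(o['gripper_width'],3),'q',np.round(o['q'],2))
E
python3 - <<'E'
from h import *
go([.4985,-.212,.25],.385)
E
```

```text
t 1.8 pos [ 0.1832 -0.6497  0.3039] shift cm [ 42.23 -33.57   5.39] twist -1.681 yang -1.296 tilt [ 0. -0.] F [ 0.2  0.1 -0.8] g 1.004 q [ 1.19  0.48  0.02  1.56 -0.01  1.11 -0.08]
```

Request:
{"method": "move_arm", "body": {"gripper": [1,1,1,1,1], "xyz": [[3,-2.4,0.4],[6,-4.8,0.8],[9,-7.2,1.2],[12,-9.6,1.6],[15,-12,2]], "twist": [-0.12,-0.24,-0.36,-0.48,-0.6]}}

```text
t: 2.22
eef_pos: [0.2957, -0.492, 0.284]
tool_rot: [0.0, 0.905, 0.426, -0.0]
contact_force: [0.6, -0.8, -0.4]
gripper_width: 0.998
```

```bash
python3 - <<'E'
from h import *
go([.4985,-.212,.25],.385)
E
```

```text
t 2.22 pos [ 0.2957 -0.492   0.284 ] shift cm [34.5  -2.2   3.39] twist -1.075 yang -0.69 tilt [ 0.0002 -0.0005] F [ 0.6 -0.8 -0.4] g 0.998 q [ 1.05  0.34 -0.17  1.81  0.07  0.99  0.17]
```

Request:
{"method": "move_arm", "body": {"gripper": [1,1,1,1,1], "xyz": [[3.8,-0.2,0.4],[7.6,-0.5,0.8],[11.4,-0.7,1.2],[15.2,-1,1.6],[19,-1.2,2]], "twist": [-0.12,-0.24,-0.36,-0.48,-0.6]}}

```text
t: 2.63
eef_pos: [0.4083, -0.3385, 0.2641]
tool_rot: [0.0, 0.738, 0.674, -0.0]
contact_force: [0.4, -0.6, 0.4]
gripper_width: 0.998
```

```bash
python3 - <<'E'
from h import *
go([.4985,-.212,.25],.385)
E
```

```text
t 2.63 pos [ 0.4083 -0.3385  0.2641] shift cm [13.41  7.84  1.41] twist -0.475 yang -0.09 tilt [ 0.0004 -0.0007] F [ 0.4 -0.6  0.4] g 0.998 q [ 0.88  0.31 -0.36  1.92  0.13  0.93  0.36]
```

Request:
{"method": "move_arm", "body": {"gripper": [1,1,1,1,1], "xyz": [[3.4,2,0.4],[6.8,4,0.7],[10.2,6,1],[13.4,7.8,1.4],[13.4,7.8,1.4]], "twist": [-0.12,-0.24,-0.36,-0.475,-0.475]}}

```text
t: 3.05
eef_pos: [0.5023, -0.2061, 0.2502]
tool_rot: [0.0, 0.555, 0.832, 0.003]
contact_force: [0.1, 0.6, 0.2]
gripper_width: 0.999
```

```bash
python3 - <<'E'
from h import *
go([.4985,-.212,.25],.385)
c=save('wrist','w1')
print(proj(c,[.4985,-.212,.084]),-np.array(c['R']).T@c['t'])
for f in(spot_point,spot_in): print([(round(x['p'],2),np.round(x['centre'],4),np.round(proj(c,x['centre']))) for x in f('piston_center','wrist')])
E
```

```text
t 3.05 pos [ 0.5023 -0.2061  0.2502] shift cm [-0.4  -0.57  0.01] twist 0.01 yang 0.395 tilt [0.0035 0.004 ] F [0.1 0.6 0.2] g 0.999 q [ 0.69  0.37 -0.51  1.9   0.22  0.93  0.47]
[np.float64(304.099236149339), np.float64(252.83119727738142)] [ 0.47011482 -0.13095768  0.32044283]
[(0.78, array([ 0.4997, -0.2101,  0.0457]), array([307., 234.])), (0.74, array([ 0.6503, -0.2778,  0.038 ]), array([437., 363.]))]
[(0.65, array([ 0.5015, -0.2066,  0.0835]), array([311., 247.])), (0.63, array([ 0.6365, -0.2784,  0.0223]), array([418., 348.])), (0.2, array([ 0.5059, -0.3068,  0.0741]), array([266., 360.]))]
```

View pics/w1.png

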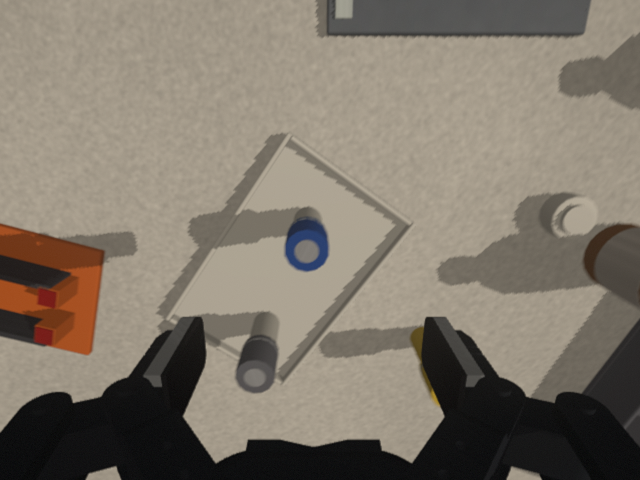

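The wrist picture shows the blue head at (307,247) with its top disc at about (307,251). The spare is at (257,370), and the yellow one is hidden behind the finger at (420,360).

```bash
python3 - <<'E'
from h import *
c=save('wrist','w2');im=c['pixels'].astype(int)
m=((im[...,2]-im[...,0]>25)).astype(np.uint8);k,l,s,ce=cv2.connectedComponentsWithStats(m)
for i in range(1,k):
    if s[i,4]>100: print(s[i],ce[i])
g=cv2.cvtColor(c['pixels'][225:280,280:335],cv2.COLOR_RGB2BGR);cv2.imwrite('pics/w2c.png',cv2.resize(g,None,fx=8,fy=8))
print(back(c,307,251,.084));
E
```

```text
[ 298  211   44   51 1300] [319.34384615 235.03846154]
[ 0.49477465 -0.21870838  0.084     ]
```

View pics/w2c.png

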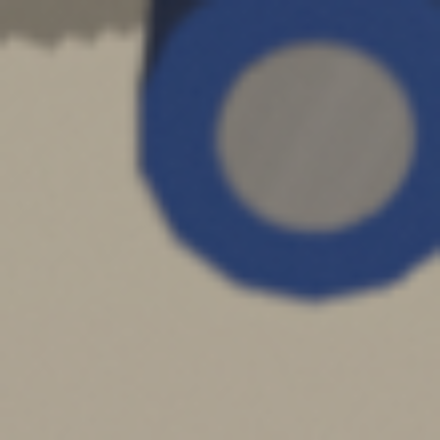

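```bash
python3 - <<'E'
from h import *
c=read_camera('wrist');p=back(c,319.5,242.1,.084);print(p)
go([p[0],p[1],.20],.385);go([p[0],p[1],.123],.385)
E
```

```text
[ 0.49961834 -0.21097104  0.084     ]
t 3.3 pos [ 0.4973 -0.2156  0.2499] shift cm [0.35 0.39 4.99] twist -0.009 yang 0.376 tilt [-0.0005 -0.0008] F [0.1 0.1 0.3] g 1.0 q [ 0.7   0.37 -0.5   1.9   0.22  0.93  0.47]
t 3.3 pos [ 0.4973 -0.2156  0.2499] shift cm [ 0.36  0.39 12.69] twist -0.009 yang 0.376 tilt [-0.0005 -0.0008] F [0.1 0.1 0.3] g 1.0 q [ 0.7   0.37 -0.5   1.9   0.22  0.93  0.47]
```

Request:
{"method": "move_arm", "body": {"gripper": [1,1,1,1,1], "xyz": [[0.35,0.38,2],[0.35,0.38,5],[0.35,0.38,8],[0.35,0.38,10],[0.35,0.38,11]], "twist": [-0.01,-0.01,-0.01,-0.01,-0.01]}}

```text
t: 3.72
eef_pos: [0.4981, -0.2107, 0.1374]
tool_rot: [-0.002, 0.558, 0.83, -0.001]
contact_force: [0.3, 0.6, -0.2]
gripper_width: 1.002
```

```bash
python3 - <<'E'
from h import *
go([.4995,-.2111,.123],.385)
save('wrist','w3')
go([.4995,-.2111,.123],.385)
E
```

```text
t 3.72 pos [ 0.4981 -0.2107  0.1374] shift cm [-0.09  0.12  1.43] twist 0.001 yang 0.386 tilt [-0.004   0.0006] F [ 0.3  0.6 -0.2] g 1.002 q [ 0.64  0.52 -0.44  1.98  0.33  0.71  0.37]
t 3.77 pos [ 0.498  -0.2104  0.1368] shift cm [-0.12  0.12  1.38] twist 0.001 yang 0.386 tilt [-0.0048  0.0011] F [-0.9  0.2 -1.5] g 1.002 q [ 0.64  0.52 -0.44  1.98  0.33  0.71  0.37]
```

View pics/w3.png

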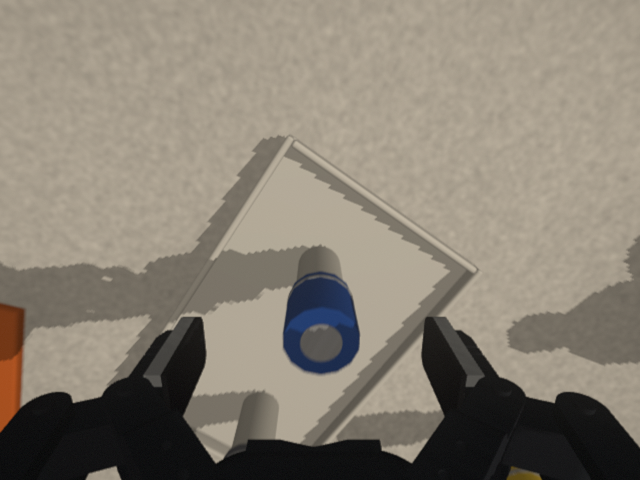

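Request:
{"method": "move_arm", "body": {"gripper": [1,1,0.5,0,0], "xyz": [[-0.05,0.05,0.9],[-0.05,0.05,1.3],[-0.05,0.05,1.3],[-0.05,0.05,1.3],[-0.05,0.05,1.3]], "twist": [0,0,0,0,0], "squeeze": 60}}

```text
t: 4.18
eef_pos: [0.5015, -0.2099, 0.1278]
tool_rot: [0.001, 0.557, 0.83, 0.0]
contact_force: [0.1, -0.6, 1.7]
gripper_width: 0.603
```

Request:
{"method": "move_arm", "body": {"gripper": [0,0,0,0,0], "xyz": [[0,0,0],[0,0,0],[0,0,0],[0,0,0],[0,0,0]], "twist": [0,0,0,0,0]}}

```text
t: 4.6
eef_pos: [0.5014, -0.2099, 0.1278]
tool_rot: [0.001, 0.557, 0.83, -0.0]
contact_force: [-1.3, -0.1, 5.8]
gripper_width: 0.335
```

```bash
python3 - <<'E'
from h import *
go([.4995,-.2111,.123],.385)
save('wrist','w4');save('scene','s4')
E
```

```text
t 4.6 pos [ 0.5014 -0.2099  0.1278] shift cm [-0.04 -0.22  0.48] twist 0.004 yang 0.389 tilt [ 0.001  -0.0008] F [-1.3 -0.1  5.8] g 0.335 q [ 0.63  0.54 -0.44  1.98  0.35  0.69  0.36]
```

View pics/w4.png

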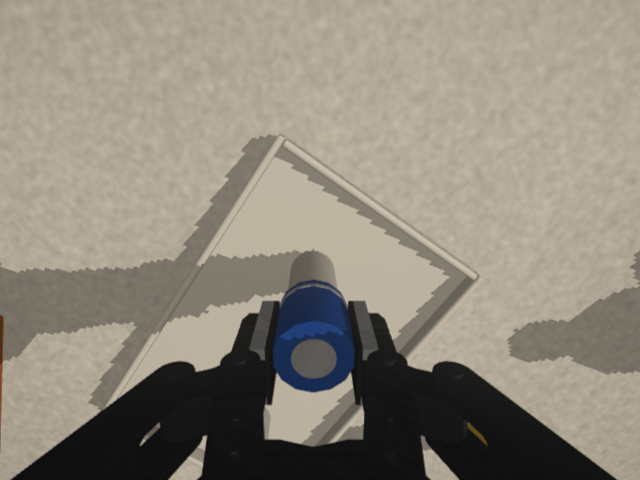

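Gripped: the opening of 28.5 mm fits the 30 mm head. Lifting.

Request:
{"method": "move_arm", "body": {"gripper": [0,0,0,0,0], "xyz": [[0,0,-1],[0,0,-3],[0,0,-6],[0,0,-9],[0,0,-12]], "twist": [0,0,0,0,0]}}

```text
t: 5.12
eef_pos: [0.5005, -0.2094, 0.2485]
tool_rot: [-0.0, 0.557, 0.831, 0.0]
contact_force: [2.3, 0.5, -1.4]
gripper_width: 0.33
```

```bash
python3 - <<'E'
from h import *
go([.4664,-.0055,.24],.387)
E
```

```text
t 5.12 pos [ 0.5005 -0.2094  0.2485] shift cm [20.15  4.58  0.86] twist 0.002 yang 0.389 tilt [-0.0005  0.0005] F [ 2.3  0.5 -1.4] g 0.33 q [ 0.7   0.37 -0.51  1.9   0.22  0.93  0.47]
```

Request:
{"method": "move_arm", "body": {"gripper": [0,0,0,0,0], "xyz": [[3,0.7,0.2],[7,1.6,0.4],[11,2.5,0.6],[15,3.4,0.8],[18,4.1,0.9]], "twist": [0,0,0,0,0]}}

```text
t: 5.53
eef_pos: [0.4694, -0.0244, 0.2384]
tool_rot: [-0.0, 0.556, 0.831, 0.0]
contact_force: [-0.1, 0.2, -1.4]
gripper_width: 0.335
```

Request:
{"method": "move_arm", "body": {"gripper": [0,0,0], "xyz": [[2.1,0.5,0],[2.1,0.5,0],[2.1,0.5,0]], "twist": [0,0,0]}}

```text
t: 5.78
eef_pos: [0.4671, -0.005, 0.2385]
tool_rot: [0.0, 0.556, 0.831, 0.0]
contact_force: [-0.0, -0.6, -0.5]
gripper_width: 0.332
```

```bash
python3 - <<'E'
from h import *
go([.4664,-.0055,.24],.387)
c=save('wrist','w5')
im=c['pixels'].astype(int);r,g,b=im[...,0],im[...,1],im[...,2]
for nm,m in[('green',g-np.maximum(r,b)>15),('red',r-np.maximum(g,b)>50)]:
    k,l,s,ce=cv2.connectedComponentsWithStats(m.astype(np.uint8))
    for i in range(1,k):
        if s[i,4]>50: print(nm,s[i],np.round(ce[i],1),np.round(back(c,*ce[i],.038),4))
E
```

```text
t 5.78 pos [ 0.4671 -0.005   0.2385] shift cm [-0.02 -0.08 -0.15] twist 0.005 yang 0.392 tilt [ 0.0005 -0.0003] F [-0.  -0.6 -0.5] g 0.332 q [ 0.41  0.28 -0.62  2.07  0.21  0.85  0.07]
green [384 198  29  16 441] [397.7 205.5] [0.5159 0.0363 0.038 ]
green [381 251  27  15 397] [394.1 258. ] [ 0.5316 -0.0013  0.038 ]
red [485 198  22  20 390] [495.4 207.5] [0.5822 0.0622 0.038 ]
red [478 247  21  19 340] [487.9 255.6] [0.5966 0.0277 0.038 ]
red [   0  417   72   36 1552] [ 29.6 435.3] [ 0.3031 -0.2812  0.038 ]
```

View pics/w5.png

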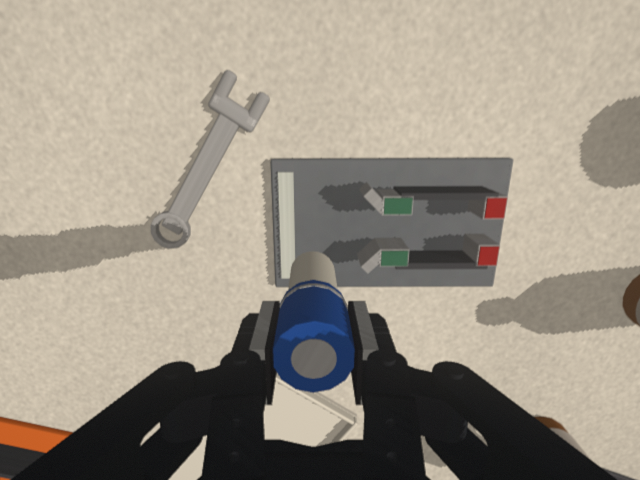

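```bash
python3 - <<'E'
from h import *
c=read_camera('wrist');o=get_obs();z=o['eef_pos'][2]-.0438
P=back(c,314,358,z);G=np.array([.52375,.0175]);ya=.393;u=np.array([np.cos(ya),np.sin(ya)]);n=np.array([-u[1],u[0]])
print('piston',P,'tcp',o['eef_pos']);print('piston rel go: along,lat',(P[:2]-G)@u,(P[:2]-G)@n,'tcp',(o['eef_pos'][:2]-G)@u,(o['eef_pos'][:2]-G)@n)
# lateral sensitivity to height
print(back(c,314,358,z+.002)-P)
go([.4671,-.005,.138],.393)
E
python3 - <<'E'
import cv2
a=cv2.imread('pics/w5.png');cv2.imwrite('pics/w5c.png',cv2.resize(a[240:400,260:370],None,fx=5,fy=5))
E
```

```text
piston [ 0.46678683 -0.00573162  0.19435335] tcp [ 0.46738036 -0.00720189  0.23815335]
piston rel go: along,lat -0.061517361239033334 0.0003541521106803086 tcp -0.06153212898672173 -0.0012313263947157753
[-0.00054454  0.00131585  0.002     ]
t 5.88 pos [ 0.4674 -0.0072  0.2382] shift cm [ 0.22  0.06 10.02] twist -0.005 yang 0.388 tilt [ 0.0002 -0.0006] F [-1.1 -0.3 -1.4] g 0.333 q [ 0.42  0.28 -0.61  2.07  0.21  0.85  0.07]
```

View pics/w5c.png

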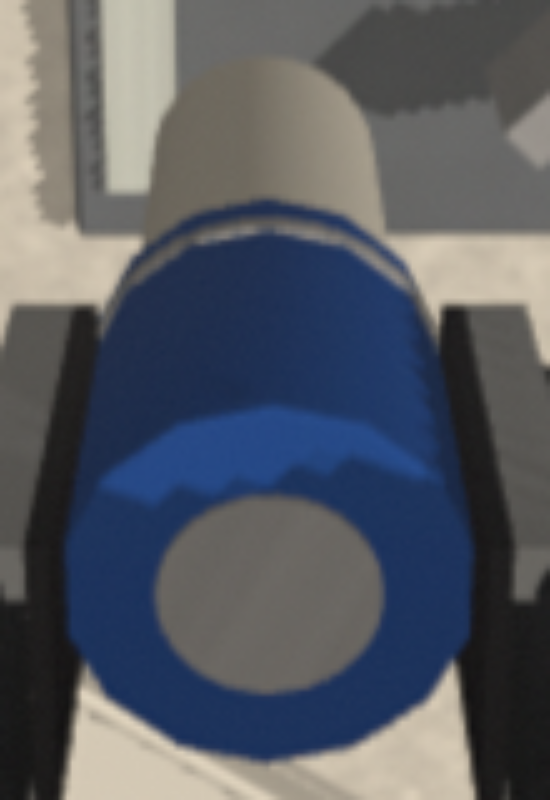

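Request:
{"method": "move_arm", "body": {"gripper": [0,0,0,0,0], "xyz": [[0,0,2.5],[0,0,5.5],[0,0,8],[0,0,9.5],[0,0,10]], "twist": [0,0,0,0,0]}}

```text
t: 6.3
eef_pos: [0.466, -0.008, 0.1355]
tool_rot: [-0.002, 0.558, 0.83, -0.001]
contact_force: [0.0, -0.6, 0.4]
gripper_width: 0.335
```

Request:
{"method": "move_arm", "body": {"gripper": [0,0,0,0], "xyz": [[0,0,0],[0,0,0],[0,0,0],[0,0,0]], "twist": [0,0,0,0]}}

```text
t: 6.63
eef_pos: [0.4682, -0.0065, 0.1391]
tool_rot: [0.001, 0.557, 0.83, 0.001]
contact_force: [0.2, -0.1, -0.9]
gripper_width: 0.335
```

```bash
python3 - <<'E'
from h import *
go([.4671,-.005,.138],.393)
c=save('wrist','w6');im=c['pixels'].astype(int);r,g,b=im[...,0],im[...,1],im[...,2]
for nm,m in[('green',g-np.maximum(r,b)>15),('red',r-np.maximum(g,b)>50)]:
    k,l,s,ce=cv2.connectedComponentsWithStats(m.astype(np.uint8))
    for i in range(1,k):
        if s[i,4]>50: print(nm,s[i],np.round(ce[i],1),np.round(back(c,*ce[i],.038),4))
save('scene','s6')
a=cv2.imread('pics/s6.png');cv2.imwrite('pics/s6c.png',cv2.resize(a[190:310,270:400],None,fx=5,fy=5))
go([.4671,-.005,.138],.393)
E
```

```text
t 6.63 pos [ 0.4682 -0.0065  0.1391] shift cm [ 0.18 -0.04  0.11] twist -0.005 yang 0.388 tilt [ 0.0023 -0.0002] F [ 0.2 -0.1 -0.9] g 0.335 q [ 0.33  0.44 -0.54  2.15  0.37  0.64 -0.08]
green [ 419  236   45   24 1022] [441.  247.5] [0.516  0.0368 0.038 ]
green [413 313  42  21 835] [433. 323.] [ 0.5317 -0.0009  0.038 ]
red [572 235  37  31 917] [589.7 249.7] [0.5824 0.0627 0.038 ]
red [557 306  34  27 755] [573.3 318.7] [0.5969 0.0283 0.038 ]
t 6.73 pos [ 0.4679 -0.0064  0.1388] shift cm [ 0.16 -0.02  0.08] twist -0.004 yang 0.389 tilt [ 0.0018 -0.0002] F [-0.4 -0.7 -1.4] g 0.33 q [ 0.33  0.44 -0.54  2.15  0.37  0.64 -0.08]
```

View pics/w6.png

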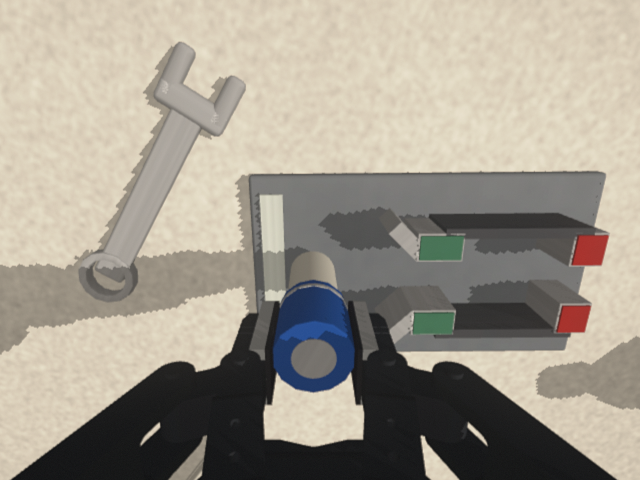

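View pics/s6c.png

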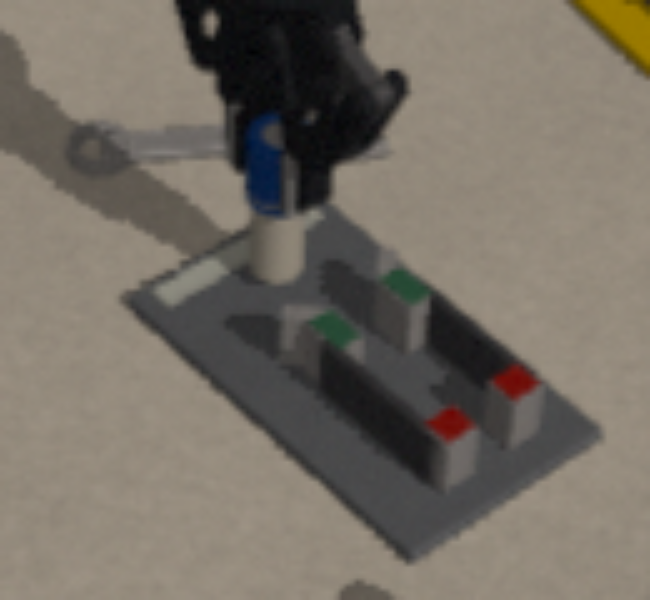

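```bash
cat >> h.py <<'E'
def lat(u=314,v=359,c=None):
    c=c or read_camera('wrist');o=get_obs();z=o['eef_pos'][2]-.0438
    P=back(c,u,v,z)[:2];A=np.array([.52385,.01785]);B=np.array([.5896,.0453]);t=(B-A)/np.linalg.norm(B-A);n=np.array([-t[1],t[0]])
    for nm,X in(('piston',P),('tcp',o['eef_pos'][:2])): print(nm,'along from go centre mm',round((X-A)@t*1000,1),'lat mm',round((X-A)@n*1000,1))
    print('line yaw',np.arctan2(t[1],t[0]))
E
python3 - <<'E'
from h import *
lat()
E
```

```text
piston along from go centre mm -61.1 lat mm -0.4
tcp along from go centre mm -61.1 lat mm -0.7
line yaw 0.39549287397053146
```

Request:
{"method": "move_arm", "body": {"gripper": [0,0,0,0,0], "xyz": [[0.03,0.5,0],[0.05,1,0],[0.06,1.5,0],[0.07,1.8,0],[0.07,1.8,0]], "twist": [-0.006,-0.006,-0.006,-0.006,-0.006]}}

```text
t: 7.2
eef_pos: [0.4847, 0.0018, 0.138]
tool_rot: [0.0, 0.554, 0.832, 0.001]
contact_force: [-0.2, 0.0, -1.4]
gripper_width: 0.335
```

Request:
{"method": "move_arm", "body": {"gripper": [0,0,0,0,0], "xyz": [[0,0.1,0],[0,0.2,0],[0,0.3,0],[0,0.4,0],[0,0.4,0]], "twist": [0,0,0,0,0]}}

```text
t: 7.62
eef_pos: [0.4875, 0.0028, 0.1379]
tool_rot: [0.0, 0.555, 0.832, 0.0]
contact_force: [0.1, 0.2, -1.1]
gripper_width: 0.332
```

```bash
python3 - <<'E'
from h import *
lat();go([.5,0,.138],.3955)
E
```

```text
piston along from go centre mm -39.5 lat mm 0.6
tcp along from go centre mm -39.4 lat mm 0.1
line yaw 0.39549287397053146
t 7.67 pos [0.4874 0.0028 0.1379] shift cm [-0.74  1.05 -0.01] twist -0.001 yang 0.395 tilt [ 0. -0.] F [-0.2 -0.3 -0.9] g 0.334 q [ 0.31  0.47 -0.53  2.1   0.38  0.67 -0.09]
```

Lateral offset is 0.3 ± 0.3 mm, so it's well centred. Now feeling in at 1 mm per row or less.

Request:
{"method": "move_arm", "body": {"gripper": [0,0,0,0,0], "xyz": [[-0.02,0.1,0],[-0.03,0.2,0],[-0.03,0.3,0],[-0.03,0.4,0],[-0.03,0.5,0]], "twist": [0,0,0,0,0]}}

```text
t: 8.08
eef_pos: [0.4922, 0.0044, 0.1379]
tool_rot: [0.0, 0.555, 0.832, 0.0]
contact_force: [1.0, 0.1, -0.9]
gripper_width: 0.331
```

Request:
{"method": "move_arm", "body": {"gripper": [0,0,0,0,0], "xyz": [[0,0.1,0],[0,0.2,0],[0,0.3,0],[0,0.4,0],[0,0.5,0]], "twist": [0,0,0,0,0]}}

```text
t: 8.5
eef_pos: [0.4968, 0.0064, 0.1379]
tool_rot: [0.0, 0.555, 0.832, 0.0]
contact_force: [-0.0, 0.2, -1.9]
gripper_width: 0.331
```

Request:
{"method": "move_arm", "body": {"gripper": [0,0,0,0,0], "xyz": [[0,0.05,0],[0,0.1,0],[0,0.15,0],[0,0.2,0],[0,0.25,0]], "twist": [0,0,0,0,0]}}

```text
t: 8.92
eef_pos: [0.4991, 0.0073, 0.1379]
tool_rot: [0.0, 0.555, 0.832, -0.0]
contact_force: [1.4, -0.6, -1.0]
gripper_width: 0.33
```

```bash
python3 - <<'E'
from h import *
lat();go([.5,0,.138],.3955)
E
```

```text
piston along from go centre mm -27.1 lat mm 0.3
tcp along from go centre mm -26.8 lat mm -0.2
line yaw 0.39549287397053146
t 8.97 pos [0.4992 0.0073 0.1379] shift cm [-0.71 -0.21 -0.01] twist -0.001 yang 0.395 tilt [0.0001 0.    ] F [-0.3 -0.6 -1. ] g 0.334 q [ 0.29  0.48 -0.53  2.08  0.38  0.68 -0.09]
```

Request:
{"method": "move_arm", "body": {"gripper": [0,0,0,0,0], "xyz": [[0,0.05,0],[0,0.1,0],[0,0.15,0],[0,0.2,0],[0,0.25,0]], "twist": [0,0,0,0,0]}}

```text
t: 9.38
eef_pos: [0.5014, 0.0082, 0.1379]
tool_rot: [0.0, 0.555, 0.832, 0.0]
contact_force: [0.6, 0.1, -2.4]
gripper_width: 0.33
```

Request:
{"method": "move_arm", "body": {"gripper": [0,0,0,0,0], "xyz": [[0,0.05,0],[0,0.1,0],[0,0.15,0],[0,0.2,0],[0,0.25,0]], "twist": [0,0,0,0,0]}}

```text
t: 9.8
eef_pos: [0.5037, 0.0092, 0.1379]
tool_rot: [-0.0, 0.555, 0.832, -0.0]
contact_force: [-0.2, -0.5, -1.2]
gripper_width: 0.331
```

Request:
{"method": "move_arm", "body": {"gripper": [0,0,0,0,0], "xyz": [[0,0.05,0],[0,0.1,0],[0,0.15,0],[0,0.2,0],[0,0.25,0]], "twist": [0,0,0,0,0]}}

```text
t: 10.22
eef_pos: [0.506, 0.0102, 0.1379]
tool_rot: [-0.0, 0.555, 0.832, -0.0]
contact_force: [-0.7, 0.6, -0.8]
gripper_width: 0.329
```

Request:
{"method": "move_arm", "body": {"gripper": [0,0,0,0,0], "xyz": [[0,0.05,0],[0,0.1,0],[0,0.15,0],[0,0.2,0],[0,0.25,0]], "twist": [0,0,0,0,0]}}

```text
t: 10.63
eef_pos: [0.5083, 0.0111, 0.1379]
tool_rot: [0.0, 0.555, 0.832, -0.0]
contact_force: [-1.1, 0.3, -1.3]
gripper_width: 0.333
```

Request:
{"method": "move_arm", "body": {"gripper": [0,0,0,0,0], "xyz": [[0,0.05,0],[0,0.1,0],[0,0.15,0],[0,0.2,0],[0,0.25,0]], "twist": [0,0,0,0,0]}}

```text
t: 11.05
eef_pos: [0.5106, 0.0121, 0.1379]
tool_rot: [0.0, 0.555, 0.832, 0.0]
contact_force: [-0.4, -0.1, -1.9]
gripper_width: 0.332
```

Request:
{"method": "move_arm", "body": {"gripper": [0,0,0,0,0], "xyz": [[0,0.05,0],[0,0.1,0],[0,0.15,0],[0,0.2,0],[0,0.25,0]], "twist": [0,0,0,0,0]}}

```text
t: 11.47
eef_pos: [0.5129, 0.0131, 0.1379]
tool_rot: [-0.0, 0.555, 0.832, 0.0]
contact_force: [-0.4, 0.6, -0.9]
gripper_width: 0.335
```

```bash
python3 - <<'E'
from h import *
c=save('wrist','w7');lat(c=c);go([.5,0,.138],.3955)
E
```

```text
piston along from go centre mm -12.1 lat mm 0.3
tcp along from go centre mm -11.8 lat mm -0.2
line yaw 0.39549287397053146
t 11.52 pos [0.513  0.0131 0.1379] shift cm [-0.71 -1.71 -0.01] twist -0.001 yang 0.395 tilt [0.0001 0.    ] F [-0.1  0.2  0. ] g 0.329 q [ 0.28  0.5  -0.53  2.04  0.38  0.69 -0.1 ]
```

View pics/w7.png

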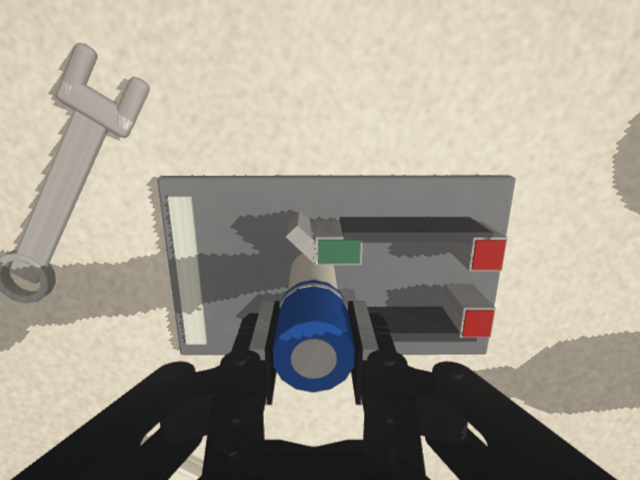

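The shaft is entering the go gap without touching. The disc is at (314,358) and the green top at (339,251). Continuing.

Request:
{"method": "move_arm", "body": {"gripper": [0,0,0,0,0], "xyz": [[0,0.07,0],[0,0.14,0],[0,0.21,0],[0,0.28,0],[0,0.35,0]], "twist": [0,0,0,0,0]}}

```text
t: 11.93
eef_pos: [0.5162, 0.0144, 0.1379]
tool_rot: [0.0, 0.555, 0.832, 0.0]
contact_force: [0.6, 0.6, -1.2]
gripper_width: 0.334
```

Request:
{"method": "move_arm", "body": {"gripper": [0,0,0,0,0], "xyz": [[0,0.07,0],[0,0.14,0],[0,0.21,0],[0,0.28,0],[0,0.35,0]], "twist": [0,0,0,0,0]}}

```text
t: 12.35
eef_pos: [0.5194, 0.0158, 0.1379]
tool_rot: [0.0, 0.555, 0.832, 0.0]
contact_force: [-1.2, -0.3, -1.0]
gripper_width: 0.333
```

Request:
{"method": "move_arm", "body": {"gripper": [0,0,0,0,0], "xyz": [[0,0.07,0],[0,0.14,0],[0,0.21,0],[0,0.28,0],[0,0.35,0]], "twist": [0,0,0,0,0]}}

```text
t: 12.77
eef_pos: [0.5226, 0.0171, 0.1379]
tool_rot: [0.0, 0.555, 0.832, -0.0]
contact_force: [-0.1, 0.8, -0.9]
gripper_width: 0.331
```

Request:
{"method": "move_arm", "body": {"gripper": [0,0,0,0,0], "xyz": [[0,0.07,0],[0,0.14,0],[0,0.21,0],[0,0.28,0],[0,0.35,0]], "twist": [0,0,0,0,0]}}

```text
t: 13.18
eef_pos: [0.5259, 0.0185, 0.1379]
tool_rot: [0.0, 0.555, 0.832, 0.0]
contact_force: [-0.2, -0.3, -0.8]
gripper_width: 0.33
```

Request:
{"method": "move_arm", "body": {"gripper": [0,0,0,0,0], "xyz": [[0,0.07,0],[0,0.14,0],[0,0.21,0],[0,0.28,0],[0,0.35,0]], "twist": [0,0,0,0,0]}}

```text
t: 13.6
eef_pos: [0.5291, 0.0198, 0.1379]
tool_rot: [-0.0, 0.555, 0.832, -0.0]
contact_force: [-0.7, -0.3, -0.9]
gripper_width: 0.332
```

```bash
python3 - <<'E'
from h import *
lat();go([.5,0,.138],.3955)
E
```

```text
piston along from go centre mm 5.4 lat mm 0.3
tcp along from go centre mm 5.8 lat mm -0.2
line yaw 0.39549287397053146
t 13.65 pos [0.5292 0.0199 0.1379] shift cm [-0.71 -3.46 -0.01] twist -0.0 yang 0.395 tilt [0.0002 0.0001] F [ 0. -0. -1.] g 0.329 q [ 0.26  0.52 -0.52  2.01  0.39  0.71 -0.11]
```

Request:
{"method": "move_arm", "body": {"gripper": [0,0,0,0,0], "xyz": [[0,0.1,0],[0,0.2,0],[0,0.3,0],[0,0.4,0],[0,0.5,0]], "twist": [0,0,0,0,0]}}

```text
t: 14.07
eef_pos: [0.5338, 0.0218, 0.1379]
tool_rot: [0.0, 0.555, 0.832, 0.0]
contact_force: [1.0, 0.1, -1.2]
gripper_width: 0.337
```

Request:
{"method": "move_arm", "body": {"gripper": [0,0,0,0,0], "xyz": [[0,0.1,0],[0,0.2,0],[0,0.3,0],[0,0.4,0],[0,0.5,0]], "twist": [0,0,0,0,0]}}

```text
t: 14.48
eef_pos: [0.5384, 0.0237, 0.1379]
tool_rot: [0.0, 0.555, 0.832, -0.0]
contact_force: [-0.5, 0.2, -1.2]
gripper_width: 0.334
```

Request:
{"method": "move_arm", "body": {"gripper": [0,0,0,0,0], "xyz": [[0,0.1,0],[0,0.2,0],[0,0.3,0],[0,0.4,0],[0,0.5,0]], "twist": [0,0,0,0,0]}}

```text
t: 14.9
eef_pos: [0.543, 0.0256, 0.1379]
tool_rot: [0.0, 0.555, 0.832, -0.0]
contact_force: [0.4, 0.1, -0.6]
gripper_width: 0.333
```

Request:
{"method": "move_arm", "body": {"gripper": [0,0,0,0,0], "xyz": [[0,0.1,0],[0,0.2,0],[0,0.3,0],[0,0.4,0],[0,0.5,0]], "twist": [0,0,0,0,0]}}

```text
t: 15.32
eef_pos: [0.5476, 0.0275, 0.1379]
tool_rot: [0.0, 0.555, 0.832, 0.0]
contact_force: [-0.8, 0.4, -0.6]
gripper_width: 0.332
```

Request:
{"method": "move_arm", "body": {"gripper": [0,0,0,0,0], "xyz": [[0,0.1,0],[0,0.2,0],[0,0.3,0],[0,0.4,0],[0,0.5,0]], "twist": [0,0,0,0,0]}}

```text
t: 15.73
eef_pos: [0.5522, 0.0294, 0.1379]
tool_rot: [-0.0, 0.555, 0.832, -0.0]
contact_force: [-0.0, 0.5, -0.8]
gripper_width: 0.334
```

Request:
{"method": "move_arm", "body": {"gripper": [0,0,0,0,0], "xyz": [[0,0.1,0],[0,0.2,0],[0,0.3,0],[0,0.4,0],[0,0.5,0]], "twist": [0,0,0,0,0]}}

```text
t: 16.15
eef_pos: [0.5568, 0.0313, 0.1379]
tool_rot: [0.0, 0.555, 0.832, -0.0]
contact_force: [0.5, 0.0, -1.3]
gripper_width: 0.335
```

Request:
{"method": "move_arm", "body": {"gripper": [0,0,0,0,0], "xyz": [[0,0.1,0],[0,0.2,0],[0,0.3,0],[0,0.4,0],[0,0.5,0]], "twist": [0,0,0,0,0]}}

```text
t: 16.57
eef_pos: [0.5614, 0.0333, 0.1379]
tool_rot: [-0.0, 0.555, 0.832, -0.0]
contact_force: [-0.5, -0.5, -0.5]
gripper_width: 0.333
```

```bash
python3 - <<'E'
from h import *
c=save('wrist','w8');lat(c=c);go([.5,0,.138],.3955)
im=c['pixels'].astype(int);r,g,b=im[...,0],im[...,1],im[...,2]
k,l,s,ce=cv2.connectedComponentsWithStats((r-np.maximum(g,b)>50).astype(np.uint8))
for i in range(1,k):
    if s[i,4]>100: print(s[i],np.round(back(c,*ce[i],.038),4))
E
```

```text
piston along from go centre mm 40.4 lat mm 0.3
tcp along from go centre mm 40.8 lat mm -0.2
line yaw 0.39549287397053146
t 16.62 pos [0.5616 0.0334 0.1379] shift cm [-0.71 -6.97 -0.01] twist -0.0 yang 0.395 tilt [0.0003 0.0001] F [ 0.9  0.5 -2.2] g 0.33 q [ 0.23  0.56 -0.51  1.93  0.39  0.75 -0.12]
[363 240  31  30 894] [0.5821 0.0625 0.038 ]
[368 310  21  15 128] [0.5976 0.0345 0.038 ]
```

View pics/w8.png

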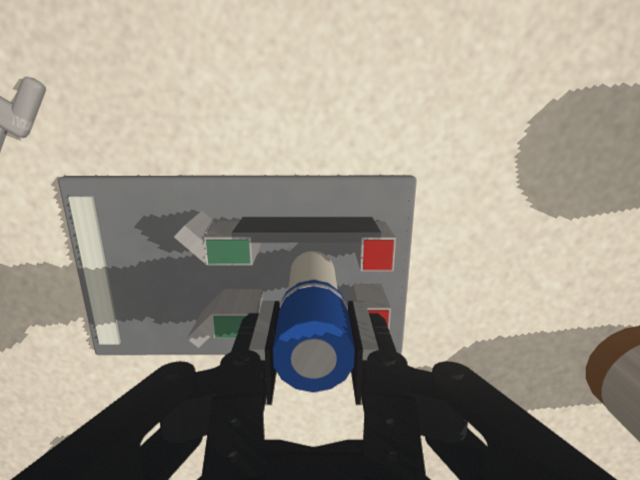

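Request:
{"method": "move_arm", "body": {"gripper": [0,0,0,0,0], "xyz": [[0,0.08,0],[0,0.16,0],[0,0.24,0],[0,0.32,0],[0,0.4,0]], "twist": [0,0,0,0,0]}}

```text
t: 17.03
eef_pos: [0.5651, 0.0348, 0.1379]
tool_rot: [0.0, 0.555, 0.832, -0.0]
contact_force: [0.6, -0.4, -1.1]
gripper_width: 0.338
```

Request:
{"method": "move_arm", "body": {"gripper": [0,0,0,0,0], "xyz": [[0,0.07,0],[0,0.14,0],[0,0.21,0],[0,0.28,0],[0,0.35,0]], "twist": [0,0,0,0,0]}}

```text
t: 17.45
eef_pos: [0.5683, 0.0361, 0.1379]
tool_rot: [0.0, 0.555, 0.832, -0.0]
contact_force: [0.7, 0.2, -1.9]
gripper_width: 0.336
```

Request:
{"method": "move_arm", "body": {"gripper": [0,0,0,0,0], "xyz": [[0,0.04,0],[0,0.08,0],[0,0.12,0],[0,0.16,0],[0,0.2,0]], "twist": [0,0,0,0,0]}}

```text
t: 17.87
eef_pos: [0.5701, 0.0369, 0.1379]
tool_rot: [-0.0, 0.555, 0.832, -0.0]
contact_force: [0.0, -0.0, -1.5]
gripper_width: 0.331
```

Request:
{"method": "move_arm", "body": {"gripper": [0,0,0,0,0], "xyz": [[0,0.03,0],[0,0.06,0],[0,0.09,0],[0,0.12,0],[0,0.15,0]], "twist": [0,0,0,0,0]}}

```text
t: 18.28
eef_pos: [0.5715, 0.0375, 0.1379]
tool_rot: [-0.0, 0.555, 0.832, -0.0]
contact_force: [0.4, 0.1, -0.8]
gripper_width: 0.333
```

Request:
{"method": "move_arm", "body": {"gripper": [0,0,0,0,0], "xyz": [[0,0.02,0],[0,0.04,0],[0,0.06,0],[0,0.08,0],[0,0.1,0]], "twist": [0,0,0,0,0]}}

```text
t: 18.7
eef_pos: [0.5725, 0.0379, 0.1379]
tool_rot: [0.0, 0.555, 0.832, 0.0]
contact_force: [0.2, 0.1, 0.6]
gripper_width: 0.332
```

Request:
{"method": "move_arm", "body": {"gripper": [0,0,0,0,0], "xyz": [[0,0.02,0],[0,0.04,0],[0,0.06,0],[0,0.08,0],[0,0.1,0]], "twist": [0,0,0,0,0]}}

```text
t: 19.12
eef_pos: [0.5733, 0.0383, 0.1379]
tool_rot: [-0.0, 0.555, 0.832, -0.0]
contact_force: [0.4, 0.4, -1.3]
gripper_width: 0.335
```

Request:
{"method": "move_arm", "body": {"gripper": [0,0,0,0,0], "xyz": [[0,0.02,0],[0,0.04,0],[0,0.06,0],[0,0.08,0],[0,0.08,0]], "twist": [0,0,0,0,0]}}

```text
t: 19.53
eef_pos: [0.5741, 0.0386, 0.1379]
tool_rot: [0.0, 0.555, 0.832, 0.0]
contact_force: [-0.1, -0.3, -1.2]
gripper_width: 0.333
```

Request:
{"method": "move_arm", "body": {"gripper": [0,0,0,0,0], "xyz": [[0,0.02,0],[0,0.04,0],[0,0.06,0],[0,0.08,0],[0,0.08,0]], "twist": [0,0,0,0,0]}}

```text
t: 19.95
eef_pos: [0.5749, 0.0389, 0.1379]
tool_rot: [0.0, 0.555, 0.832, 0.0]
contact_force: [-0.4, 0.4, -0.7]
gripper_width: 0.333
```

Request:
{"method": "move_arm", "body": {"gripper": [0,0,0,0,0], "xyz": [[0,0.02,0],[0,0.04,0],[0,0.06,0],[0,0.08,0],[0,0.08,0]], "twist": [0,0,0,0,0]}}

```text
t: 20.37
eef_pos: [0.5756, 0.0392, 0.1379]
tool_rot: [0.0, 0.555, 0.832, 0.0]
contact_force: [-0.0, -0.7, -2.3]
gripper_width: 0.332
```

Request:
{"method": "move_arm", "body": {"gripper": [0,0,0,0,0], "xyz": [[0,0.02,0],[0,0.04,0],[0,0.06,0],[0,0.08,0],[0,0.08,0]], "twist": [0,0,0,0,0]}}

```text
t: 20.78
eef_pos: [0.5763, 0.0395, 0.1379]
tool_rot: [-0.0, 0.555, 0.832, -0.0]
contact_force: [-0.0, 0.1, -0.9]
gripper_width: 0.33
```

Request:
{"method": "move_arm", "body": {"gripper": [0,0,0,0,0], "xyz": [[0,0.02,0],[0,0.04,0],[0,0.06,0],[0,0.08,0],[0,0.08,0]], "twist": [0,0,0,0,0]}}

```text
t: 21.2
eef_pos: [0.5769, 0.0396, 0.1378]
tool_rot: [-0.0, 0.555, 0.832, -0.0]
contact_force: [-0.3, -1.1, -1.9]
gripper_width: 0.333
```

Request:
{"method": "move_arm", "body": {"gripper": [0,0,0], "xyz": [[0,0.02,0],[0,0.03,0],[0,0.03,0]], "twist": [0,0,0]}}

```text
t: 21.45
eef_pos: [0.5771, 0.0396, 0.1378]
tool_rot: [-0.0, 0.555, 0.832, -0.0]
contact_force: [-1.6, -0.7, -0.5]
gripper_width: 0.327
```

Request:
{"method": "move_arm", "body": {"gripper": [0,0,0], "xyz": [[0,0.02,0],[0,0.03,0],[0,0.03,0]], "twist": [0,0,0]}}

```text
t: 21.7
eef_pos: [0.5772, 0.0397, 0.1377]
tool_rot: [-0.0, 0.555, 0.832, -0.001]
contact_force: [-3.4, -1.5, -0.8]
gripper_width: 0.327
```

Request:
{"method": "move_arm", "body": {"gripper": [0,0,0], "xyz": [[0,0.02,0],[0,0.03,0],[0,0.03,0]], "twist": [0,0,0]}}

```text
t: 21.95
eef_pos: [0.5774, 0.0398, 0.1377]
tool_rot: [-0.0, 0.555, 0.832, -0.001]
contact_force: [-4.7, -2.1, 0.3]
gripper_width: 0.33
```

Request:
{"method": "move_arm", "body": {"gripper": [0,0,0,0,0], "xyz": [[0,0.02,0],[0,0.03,0],[0,0.03,0],[0,0.03,0],[0,0.03,0]], "twist": [0,0,0,0,0]}}

```text
t: 22.37
eef_pos: [0.5775, 0.0399, 0.1377]
tool_rot: [-0.0, 0.555, 0.832, -0.001]
contact_force: [-4.5, -1.5, 0.9]
gripper_width: 0.331
```

```bash
python3 - <<'E'
from h import *
c=save('wrist','w9');lat(c=c);go([.5,0,.138],.3955)
E
```

```text
piston along from go centre mm 57.8 lat mm 0.2
tcp along from go centre mm 58.0 lat mm -0.4
line yaw 0.39549287397053146
t 22.42 pos [0.5775 0.0399 0.1376] shift cm [-0.7  -8.69 -0.02] twist -0.001 yang 0.395 tilt [-0.0016 -0.0008] F [-4.5 -3.5  1. ] g 0.331 q [ 0.21  0.58 -0.51  1.89  0.4   0.77 -0.12]
```

View pics/w9.png

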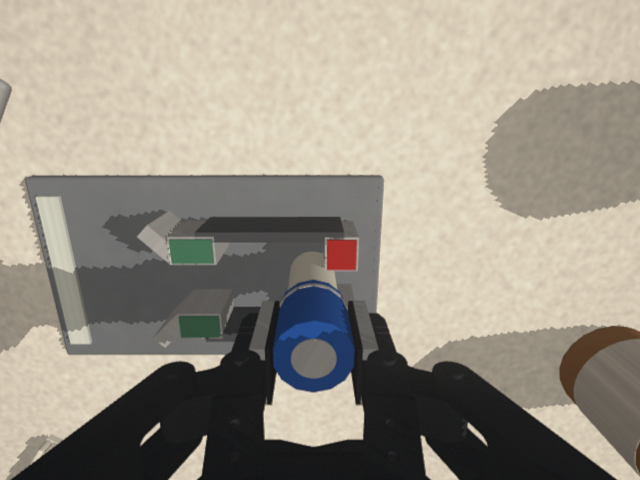

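The shaft is stopped against the red edges with the disc at (314,358). The push is about 5 N, so I'll raise it a little and hold.

Request:
{"method": "move_arm", "body": {"gripper": [0,0,0,0,0], "xyz": [[0,0.02,0],[0,0.04,0],[0,0.04,0],[0,0.04,0],[0,0.04,0]], "twist": [0,0,0,0,0]}}

```text
t: 22.83
eef_pos: [0.5777, 0.0399, 0.1376]
tool_rot: [-0.001, 0.555, 0.832, -0.001]
contact_force: [-5.4, -3.4, 1.0]
gripper_width: 0.332
```

Request:
{"method": "move_arm", "body": {"gripper": [0,0,0,0,0], "xyz": [[0,0.02,0],[0,0.02,0],[0,0.02,0],[0,0.02,0],[0,0.02,0]], "twist": [0,0,0,0,0]}}

```text
t: 23.25
eef_pos: [0.5777, 0.04, 0.1376]
tool_rot: [-0.001, 0.555, 0.832, -0.001]
contact_force: [-5.3, -3.3, 0.9]
gripper_width: 0.328
```

Request:
{"method": "move_arm", "body": {"gripper": [0,0,0,0,0], "xyz": [[0,0,0],[0,0,0],[0,0,0],[0,0,0],[0,0,0]], "twist": [0,0,0,0,0]}}

```text
t: 23.67
eef_pos: [0.5777, 0.0399, 0.1376]
tool_rot: [-0.001, 0.555, 0.832, -0.001]
contact_force: [-7.0, -3.3, 1.6]
gripper_width: 0.332
```

Request:
{"method": "move_arm", "body": {"gripper": [0,0,0,0,0], "xyz": [[0,0,0],[0,0,0],[0,0,0],[0,0,0],[0,0,0]], "twist": [0,0,0,0,0]}}

```text
t: 24.08
eef_pos: [0.5778, 0.0399, 0.1376]
tool_rot: [-0.001, 0.555, 0.832, -0.001]
contact_force: [-5.7, -3.1, -0.0]
gripper_width: 0.33
```

Request:
{"method": "move_arm", "body": {"gripper": [0,0,0,0,0], "xyz": [[0,0,0],[0,0,0],[0,0,0],[0,0,0],[0,0,0]], "twist": [0,0,0,0,0]}}

```text
t: 24.5
eef_pos: [0.5777, 0.04, 0.1376]
tool_rot: [-0.001, 0.555, 0.832, -0.001]
contact_force: [-5.2, -3.5, 1.6]
gripper_width: 0.332
```

```bash
python3 - <<'E'
from h import *
c=save('wrist','w10');lat(c=c);go([.5,0,.138],.3955)
a=cv2.imread('pics/w10.png');save('scene','s10');b=cv2.imread('pics/s10.png')
cv2.imwrite('pics/s10c.png',cv2.resize(b[190:310,280:410],None,fx=5,fy=5))
go([.5,0,.138],.3955)
E
```

```text
piston along from go centre mm 57.9 lat mm 0.2
tcp along from go centre mm 58.3 lat mm -0.4
line yaw 0.39549287397053146
t 24.55 pos [0.5778 0.04   0.1376] shift cm [-0.7  -8.72 -0.02] twist -0.001 yang 0.395 tilt [-0.0023 -0.0011] F [-4.8 -3.4  1.2] g 0.335 q [ 0.21  0.58 -0.51  1.89  0.4   0.77 -0.12]
t 24.6 pos [0.5777 0.0399 0.1376] shift cm [-0.7  -8.71 -0.02] twist -0.001 yang 0.395 tilt [-0.0023 -0.0012] F [-5.3 -3.9  2. ] g 0.332 q [ 0.21  0.58 -0.51  1.89  0.4   0.77 -0.12]
```

View pics/s10c.png

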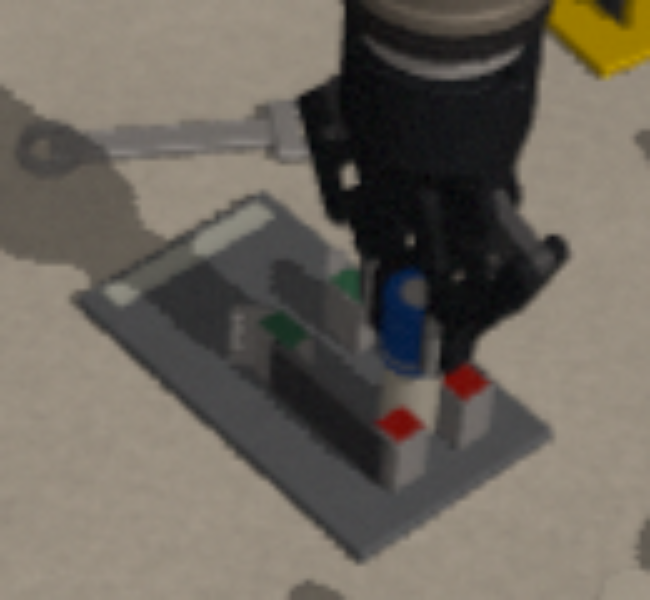

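The gauge held the shaft at about 6.5 N for 1.7 s. Next I'll back off 2 mm and lift out.

Request:
{"method": "move_arm", "body": {"gripper": [0,0,0,0,0], "xyz": [[0,-0.1,0],[0,-0.3,0],[0,-0.4,0],[0,-0.4,-0.3],[0,-0.4,-1]], "twist": [0,0,0,0,0]}}

```text
t: 25.02
eef_pos: [0.5751, 0.0395, 0.1479]
tool_rot: [-0.0, 0.554, 0.832, 0.0]
contact_force: [-0.7, -0.3, -1.3]
gripper_width: 0.332
```

Request:
{"method": "move_arm", "body": {"gripper": [0,0,0,0,0], "xyz": [[0,0,-1.5],[0,0,-3.5],[0,0,-6],[0,0,-8.5],[0,0,-10]], "twist": [0,0,0,0,0]}}

```text
t: 25.43
eef_pos: [0.5763, 0.04, 0.2516]
tool_rot: [0.002, 0.554, 0.832, 0.002]
contact_force: [0.7, -0.0, -1.6]
gripper_width: 0.33
```

```bash
python3 - <<'E'
from h import *
go([.488,.272,.24],.3955)
E
```

```text
t 25.43 pos [0.5763 0.04   0.2516] shift cm [24.81  0.79  1.15] twist 0.0 yang 0.396 tilt [0.0049 0.0013] F [ 0.7 -0.  -1.6] g 0.33 q [ 0.27  0.43 -0.58  1.82  0.28  0.97 -0.03]
```

Request:
{"method": "move_arm", "body": {"gripper": [0,0,0,0,0], "xyz": [[3,0.1,0.1],[6.5,0.2,0.2],[10,0.4,0.4],[13.5,0.5,0.5],[17,0.6,0.6]], "twist": [0,0,0,0,0]}}

```text
t: 25.85
eef_pos: [0.5147, 0.2002, 0.243]
tool_rot: [0.0, 0.555, 0.832, 0.001]
contact_force: [0.7, 0.6, -1.8]
gripper_width: 0.329
```

Request:
{"method": "move_arm", "body": {"gripper": [0,0,0,0,0], "xyz": [[3.5,0.1,0.1],[6.5,0.1,0.2],[7.8,0.2,0.3],[7.8,0.2,0.3],[7.8,0.2,0.3]], "twist": [0,0,0,0,0]}}

```text
t: 26.27
eef_pos: [0.4868, 0.2721, 0.2397]
tool_rot: [0.0, 0.554, 0.833, 0.001]
contact_force: [0.4, -1.5, -2.6]
gripper_width: 0.335
```

```bash
python3 - <<'E'
from h import *
go([.488,.272,.129],.3955)
c=save('wrist','w11')
for cam in('wrist','top','scene'):
    c2=read_camera(cam)
    print(cam,[(round(x['p'],2),np.round(x['centre'],4)) for x in spot_point('passed',cam)])
go([.488,.272,.129],.3955)
E
```

```text
t 26.27 pos [0.4868 0.2721 0.2397] shift cm [-0.06  0.09 11.07] twist 0.002 yang 0.397 tilt [0.0011 0.0009] F [ 0.4 -1.5 -2.6] g 0.335 q [-0.11  0.43 -0.64  1.87  0.31  0.94 -0.5 ]
wrist [(0.57, array([ 0.488 ,  0.2707, -0.0023]))]
top []
scene [(0.93, array([4.895e-01, 2.717e-01, 4.000e-04]))]
t 26.62 pos [0.4875 0.27   0.2389] shift cm [ 0.17  0.12 10.99] twist -0.002 yang 0.393 tilt [ 0.0002 -0.0002] F [-0.2 -0.3 -0.9] g 0.333 q [-0.11  0.43 -0.64  1.87  0.31  0.94 -0.5 ]
```

View pics/w11.png

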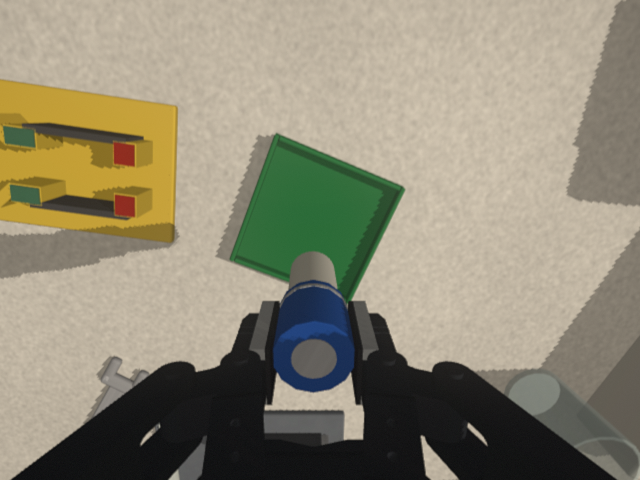

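The piston is over the green tray, whose corners show at (277,135), (403,187) and (232,258). The tray centre agrees to within 2 mm. Lowering now.

Request:
{"method": "move_arm", "body": {"gripper": [0,0,0,0,0], "xyz": [[0,0.1,3],[0,0.1,6],[0,0.1,8.5],[0,0.1,9.7],[0,0.1,10]], "twist": [0,0,0,0,0]}}

```text
t: 27.03
eef_pos: [0.487, 0.2702, 0.1367]
tool_rot: [-0.001, 0.555, 0.832, -0.002]
contact_force: [-0.8, -0.3, -1.1]
gripper_width: 0.33
```

Request:
{"method": "move_arm", "body": {"gripper": [0,0,0,0,0], "xyz": [[0,0,0.1],[0,0,0.2],[0,0,0.4],[0,0,0.5],[0,0,0.6]], "twist": [0,0,0,0,0]}}

```text
t: 27.45
eef_pos: [0.4883, 0.2715, 0.1337]
tool_rot: [0.0, 0.555, 0.832, 0.001]
contact_force: [-0.6, -0.3, -1.6]
gripper_width: 0.332
```

Request:
{"method": "move_arm", "body": {"gripper": [0,0,0,0,0], "xyz": [[0,0,0.1],[0,0,0.2],[0,0,0.3],[0,0,0.4],[0,0,0.4]], "twist": [0,0,0,0,0]}}

```text
t: 27.87
eef_pos: [0.4878, 0.2712, 0.1287]
tool_rot: [-0.0, 0.555, 0.832, -0.0]
contact_force: [0.3, 0.4, -1.3]
gripper_width: 0.337
```

Request:
{"method": "move_arm", "body": {"gripper": [0,0,0,0,0], "xyz": [[0,0,0.03],[0,0,0.06],[0,0,0.09],[0,0,0.12],[0,0,0.12]], "twist": [0,0,0,0,0]}}

```text
t: 28.28
eef_pos: [0.4879, 0.2714, 0.1278]
tool_rot: [0.0, 0.555, 0.832, 0.0]
contact_force: [-0.7, -0.3, 0.9]
gripper_width: 0.332
```

Request:
{"method": "move_arm", "body": {"gripper": [0,0,0,0], "xyz": [[0,0,0.02],[0,0,0.04],[0,0,0.04],[0,0,0.04]], "twist": [0,0,0,0]}}

```text
t: 28.62
eef_pos: [0.4879, 0.2714, 0.1278]
tool_rot: [0.0, 0.555, 0.832, 0.0]
contact_force: [-0.7, -1.1, 4.7]
gripper_width: 0.332
```

Standing on the floor with about 6 N on it. Opening gently.

Request:
{"method": "move_arm", "body": {"gripper": [0.36,0.42,0.5,0.6,0.75], "xyz": [[0,0,0],[0,0,0],[0,0,0],[0,0,0],[0,0,0]], "twist": [0,0,0,0,0], "squeeze": 20}}

```text
t: 29.03
eef_pos: [0.4879, 0.2713, 0.1272]
tool_rot: [-0.0, 0.555, 0.832, -0.0]
contact_force: [-0.4, -0.2, -0.4]
gripper_width: 0.721
```

Request:
{"method": "move_arm", "body": {"gripper": [0.9,1,1,1,1], "xyz": [[0,0,0],[0,0,0],[0,0,0],[0,0,0],[0,0,0]], "twist": [0,0,0,0,0]}}

```text
t: 29.45
eef_pos: [0.4879, 0.2713, 0.1273]
tool_rot: [-0.0, 0.555, 0.832, 0.0]
contact_force: [-0.4, -0.7, 0.0]
gripper_width: 1.005
```

```bash
python3 - <<'E'
from h import *
save('wrist','w12');go([.488,.272,.129],.3955)
E
```

```text
t 29.5 pos [0.4879 0.2713 0.1273] shift cm [ 0.06  0.03 -0.17] twist -0.001 yang 0.395 tilt [0.0001 0.    ] F [ 0.2 -0.9 -0.8] g 0.998 q [-0.19  0.58 -0.56  1.94  0.45  0.74 -0.61]
```

View pics/w12.png

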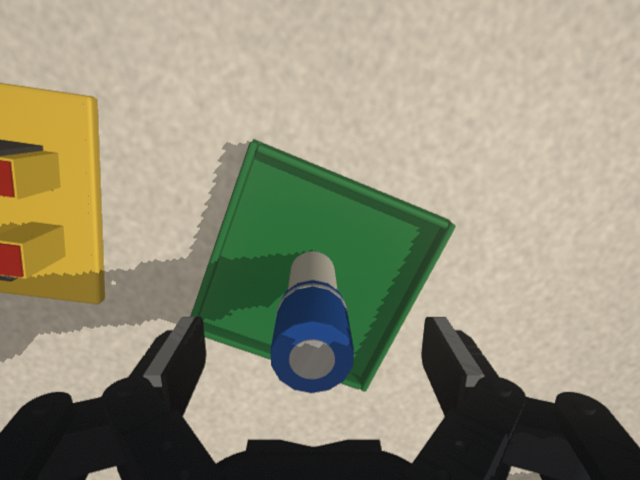

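The piston stands free in the tray with its head at (312,345). Lifting clear.

Request:
{"method": "move_arm", "body": {"gripper": [1,1,1,1,1], "xyz": [[0,0,-1.5],[0,0,-4],[0,0,-7],[0,0,-10],[0,0,-13]], "twist": [0,0,0,0,0]}}

```text
t: 29.92
eef_pos: [0.4875, 0.2712, 0.2585]
tool_rot: [-0.0, 0.554, 0.832, -0.0]
contact_force: [-0.5, -0.1, -0.1]
gripper_width: 1.003
```

Request:
{"method": "move_arm", "body": {"gripper": [1,1,1,1], "xyz": [[0,0,0],[0,0,0],[0,0,0],[0,0,0]], "twist": [0,0,0,0]}}

```text
t: 30.25
eef_pos: [0.4873, 0.2707, 0.256]
tool_rot: [-0.0, 0.555, 0.832, -0.001]
contact_force: [0.8, 0.1, -0.4]
gripper_width: 0.998
```

```bash
python3 - <<'E'
from h import *
c=save('scene','s13');w=save('wrist','w13')
for cam in('scene','wrist'):
    for q in('piston_center','spare_center'): print(cam,q,[(round(x['p'],2),np.round(x['centre'],3).tolist()) for x in spot_point(q,cam)[:3]])
go([.488,.272,.25])
E
```

```text
scene piston_center [(0.94, [0.486, 0.269, 0.046])]
scene spare_center [(0.41, [0.502, -0.261, -0.003])]
wrist piston_center [(0.58, [0.538, 0.02, 0.005]), (0.57, [0.485, 0.269, 0.043]), (0.41, [0.754, 0.194, 0.043])]
wrist spare_center []
t 30.55 pos [0.4877 0.2713 0.2567] shift cm [0.06 0.06 0.67] twist 0 yang 0.395 tilt [-0.001  -0.0004] F [ 0.1 -0.1  0.4] g 1.002 q [-0.1   0.41 -0.65  1.85  0.3   0.98 -0.49]
```

View pics/s13.png

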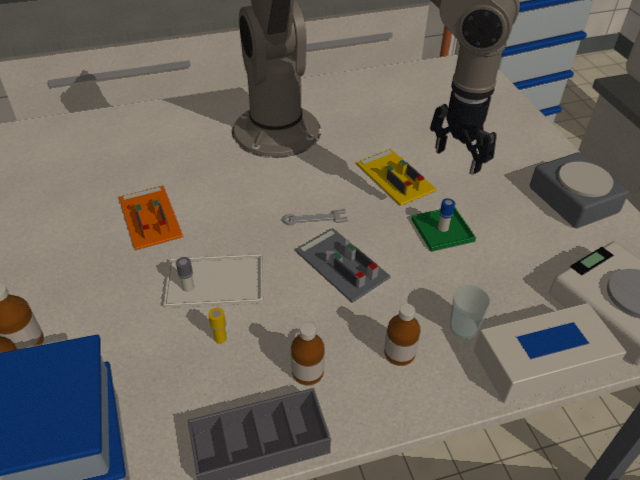

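View pics/w13.png

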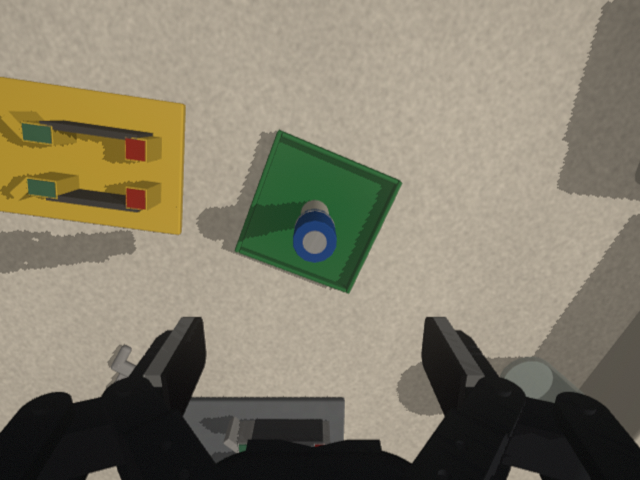

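The blue piston stands upright in the middle of the green tray, at scene (446,215) and wrist (314,240). The spare, bottles, beaker and spanner are where they were in the scene view. Handing in.

```bash
python3 -c "
from station import *
print(hand_in())"
```

```text
the job is handed in; nothing more can be done
None
```

I gauged the blue-headed piston, stood it upright in the middle of the green tray and handed the job in at about 31 s. The hand-in reports no verdict.

- **Gauging:** The shaft went through the go gap with no force I could tell from sensor noise. The no-go edges stopped it about 58 mm past the middle of the go gap. I held it there for about 1.7 s at a measured 6–8 N, averaging about 6.5 N. That is a little under the 8 N asked for but inside 4–14 N, and every reading I took stayed below 8 N.
- **Placing:** I backed off, lifted it out and lowered it until it pressed on the tray floor with about 6 N, then let go.
- **Last checks:** The piston stands upright, about 3 mm from the tray's middle, with the gripper open and well clear. The spare, bottles, beaker and spanner look unmoved by eye.
- **Checks that failed or disagreed:**
  - The white cap is hidden in the scene view, so I could not check it at the end. The arm never went near it.
  - In the final pictures the network did not find the spare: the scene result was the white tray's centre (p 0.41), and the wrist view found none. The spare is plainly visible in the scene picture.
  - The wrist network also gave two false piston hits, on the gauge and the beaker.

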